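# Set the lathe to its third speed click

## Task

Set the speed on the wood lathe's control console: with the fingertips, push the upright slide lever back to its stop at the home end (the end where the tin stands), so that the count starts from there, then push it out again click by click and leave it resting in the third click from home, never letting it run past that click. Push gently, do not pinch or lift anything, and neither press the round stop button nor disturb the loose things about.

Things in the scene. Friction and masses are not known exactly. Their poses are not given: they have to be found in the camera images.
- console: fixed blue control box, 180 (its x) x 300 (its y) x 80 high, flat grey top; origin at the centre of its underside on the bench; z up, y along the lever's slot, x away from the robot at yaw 0; turned by up to 0.5 rad either way. The lever moves towards +y as it leaves home. A fixed round knob (32 dia, 18 high) stands on the top at x = -45, y = 105
- slot_home (a point): point on the console's top, on the slot, where the lever stands at home: console x = 0, y = -60, z = 80. The slot runs along console y. Six short dark scale lines, 34 to the robot's side of the slot, mark home and clicks 1 to 5, 16 apart
- lever_paddle (a point): centre of the slide lever's black upright paddle, 36 wide across the slot x 14 thick along it x 44 tall; its lower edge is 16 and its top 60 above the console's top, over a sliding foot 30 across x 24 along the slot x 8 high. This point is 38 above the console's top; at home it lies at console x = 0, y = -60, z = 118
- speed_lever (a joint): lever's slide along console +y, m: 0 = home at the hard stop; clicks at 0.016, 0.032, 0.048 (third), 0.064, 0.080 (far stop). Leaving a click takes 5 to 6 N; half-way between clicks (0.008, 0.024, ...) it passes a tooth and snaps by itself into the next click, then stays where it is left. Starts about click 1 or 2, perhaps balanced between them
- stop_button (a joint): round stop button on the console's top at console x = 30, y = 105, 36 dia; 0 = up, 0.006 = fully pressed. Leave alone
- wax_tin_mid (a point): aluminium tin, 54 dia x 26 tall, standing on the console's top beyond the lever's home end; the point is its centre. Leave alone
- chuck_key: loose steel T-shaped chuck key, about 80 x 60 x 12, lying on the console's top beside the slot on its far (+x) side; origin under the middle of its shank. Leave alone
- gouge: turning gouge, 330 long x 20 x 23, wooden handle, lying on the bench along the console's near side; origin on its underside, on its length axis. Leave alone
- bowl_mid (a point): turned wooden bowl, 140 dia x 75 tall, on the bench to the left; the point is its centre. Leave alone
- blank_center (a point): round wooden blank, 110 dia x 60 tall, on the bench to the right; the point is its centre. Leave alone
- sanding_mid (a point): cork sanding block 100 x 60 x 35, on the bench to the right; the point is its centre. Leave alone
- mallet_mid (a point): carver's mallet of wood standing on its head on the bench to the left, 84 dia x 238 tall; the point is on its axis half-way up. Leave alone

How it is judged:
On the way, in this order (a step that is already met when the one before it is completed fails the run):
1. the lever is pushed back to its home stop (value of joint speed_lever below 0.004 m), for 0.2 s.
2. the lever is pushed out and rests in the third click (value of joint speed_lever between 0.044 and 0.052 m), for 0.2 s.
At the end, for the whole second after the job is handed in: The lever rests within 4 mm of its third click from home (0.048 on its slide), after having been at its home stop, and the stop button is up (all of step 2 and velocity of joint speed_lever between -0.005 and 0.005 m/s and value of joint stop_button below 0.003 m); the robot touches nothing.
It fails at once if the lever runs past the third click (more than 7 mm beyond it) (value of joint speed_lever above 0.055 m).
It fails at once if the lever is pinched or forced (more than 38 N on it) (contact force between the fingers and speed_lever above 38 N).
It fails at once if the stop button is pressed (value of joint stop_button above 0.004 m).
It fails at once if a loose thing is lifted or shifted by more than 20 mm (distance of any of wax_tin_mid, chuck_key, gouge, bowl_mid, blank_center, sanding_mid, mallet_mid from where it was at the start of the episode above 0.02 m).
It also fails if it takes over 58 s, if anything falls off the work surface, if the arm or the gripper's body presses on something with over 40 N, if the wrist force passes 120 N, or if a joint passes its speed limit or range.

## Robot

A 6-joint arm with a two-finger parallel gripper is mounted at the origin on the work surface. World frame = base frame: x ahead of the robot, y to its left, z up, the work surface at z = 0. Lengths are in m, angles in rad, forces in N, time in s.
With the tool pointing down it reaches from about 0.35 to 0.775 m from the base axis. Payload 7.3 kg.
Tool frame: the origin (TCP) lies midway between the tips of the shut fingers; the grasp point (between the pads) lies manip.pinch_z behind it (manip.pinch_z is the distance from the TCP to the grasp point, in m); z points along the fingers, y is the line along which they close (so a half turn about z gives the same grasp; the last joint's range is limited). The gripper opens to 92 mm and grips with 3 to 60 N. Pads are 19 mm wide; open, the fingers measure 130 mm over their backs; the gripper's body (75 mm by 190 mm) begins 47 mm behind the grasp point.
Start: joints at [-1.326, 0.342, 1.524, -0, 1.275, -0.146], TCP at [0.2, -0.485, 0.227] pointing down, gripper open.
Joint ranges: [-2.53, 2.53], [-0.77, 2.02], [0.04, 2.7], [-1, 4.14], [0.28, 2.66], [-3.11, 3.11]. Speed limits (rad/s): [2.57, 2.57, 3.14, 3.14, 3.14, 3.14].

## Interface

Orientations are given as a unit quaternion [w, x, y, z].
In Python, from workcell import manip, planner, status, camera gives the robot as it stands. Calls block until the motion is done:
- manip.move_to(position, orientation): joint-space move of the TCP to a pose.
- manip.movel(position, orientation=None, vel=0.15): straight line of the TCP; orientation=None keeps the orientation; vel is the mean speed in m/s.
- manip.move_j(angles): joint-space move.
- manip.gripper_to(opening): opening from 0.0 (shut) to 1.0 (fully open); the grip force is fixed at half the most; returns when the fingers have stopped.
- manip.hold(seconds).
- planner.ik(position, orientation): joint angles nearest the present ones, or None.
- status.get_state(): the state.
- camera(name): name is "side" or "top"; returns a dict with "pixels" (400x640x3 uint8, red, green, blue), "mtx" (3x3 intrinsics, pixels), "rvec" (rotation vector, rad) and "tvec" (3), from world to camera coordinates, as OpenCV has them. Camera axes: x right, y down, z forward; pixel columns grow to the right and rows downward; lengths in m; the calibration is good to about 2 mm. A picture is of the moment at which its call begins. There is no depth.
A pose or a line that the arm cannot do raises manip.MotionError and nothing moves.
- manip.finish_job(): hands the job in; it is judged then, once.
The state is a dict: "clock": time; "joint_positions": joint angles; "joint_vel": joint speeds; "tau": joint torques, N m; "eef_pos": TCP position; "eef_rot": TCP orientation; "ft_force": force on the tool from outside, world axes, zero at the start; "moment": the same for the moment, N m; "grip_width": opening from 0.0 (shut) to 1.0 (fully open); "gripper_force": force on a finger pad.
Only numpy, scipy, OpenCV 4.12 (cv2) and the standard library are available. Lean on these libraries where they do the work, as an engineer would, in place of code of your own. Each camera call takes 0.05 s, during which the arm holds its last target. There are 200 camera calls.

## Working session

There is one attempt and no reset: what is moved stays moved. The work goes in short steps, each a Python script; the robot and the scene stay as the last script left them, time stands still between calls to the robot, and variables do not carry over. Pictures are saved under pics/ and viewed, at most 10 in all, crops included, and the job is handed in when it is done.

```bash
mkdir -p pics; ls
python3 - <<'E'
from workcell import manip, planner, status, camera
import cv2,numpy as np
for n in("top","side"):
    c=camera(n); cv2.imwrite(f"pics/{n}0.png",c["pixels"][:,:,::-1]); np.savez(f"{n}.npz",**{k:np.array(c[k]) for k in("mtx","rvec","tvec")})
    R=cv2.Rodrigues(np.array(c["rvec"],float))[0]; print(n,c["mtx"],-R.T@np.array(c["tvec"]).ravel())
s=status.get_state(); print(s, manip.pinch_z)
E
```

```text
pics
top [[437.10368953   0.         313.23120049]
 [  0.         437.10368953 192.36193506]
 [  0.           0.           1.        ]] [ 0.39541985 -0.00943786  1.22784643]
side [[369.86833323   0.         317.57386161]
 [  0.         369.86833323 202.86388524]
 [  0.           0.           1.        ]] [0.1916926  0.84330725 1.00985034]
{'clock': 0.1, 'joint_positions': array([-1.32605042e+00,  3.42630733e-01,  1.52491645e+00, -3.93021018e-05,
        1.27540163e+00, -1.45986480e-01]), 'joint_vel': array([-6.45262601e-04, -9.35396920e-04, -3.86237585e-04,  4.88670861e-05,
       -2.05199823e-06, -1.08840010e-03]), 'tau': array([ 1.77340215e-03, -4.32004988e+01, -2.44694370e+01,  7.18510081e-02,
        5.26590343e-02, -3.87635941e-05]), 'eef_pos': array([ 0.19988145, -0.48506799,  0.2261278 ]), 'eef_rot': array([-6.76324741e-04,  9.80975309e-01,  1.94131353e-01, -5.22428586e-05]), 'ft_force': array([-0.61040632, -0.02791367, -0.56899169]), 'moment': array([-0.00137264, -0.0277523 ,  0.00770059]), 'gripper_force': 0.0, 'grip_width': 1.002155902137366} 0.0188
```

View pics/top0.png

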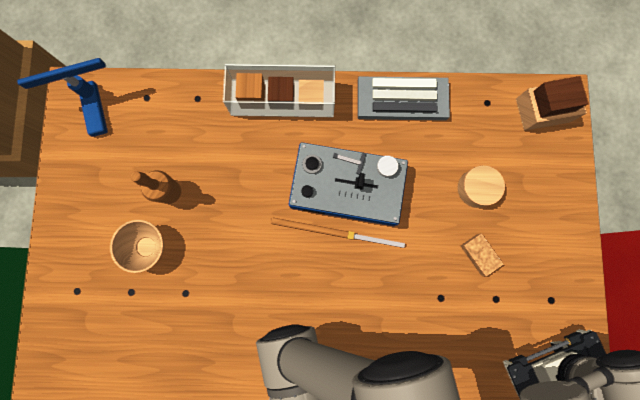

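View pics/side0.png

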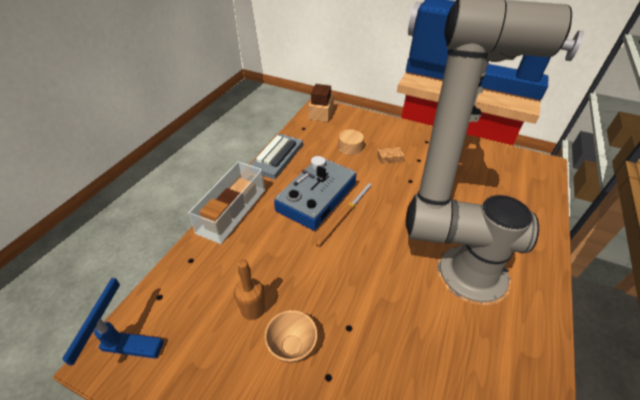

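The top view shows the console around (349,183), with the tin at (388,166), the lever at about (361,182) and the scale lines around (355,196). I'll enlarge both views.

Run:
```python
import cv2
a=cv2.imread("pics/top0.png")[135:235,280:420]; cv2.imwrite("pics/topc.png",cv2.resize(a,(784,560),interpolation=cv2.INTER_CUBIC))
a=cv2.imread("pics/side0.png")[145:235,260:370]; cv2.imwrite("pics/sidec.png",cv2.resize(a,(660,540),interpolation=cv2.INTER_CUBIC))
```

```text
(no output)
```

View pics/topc.png

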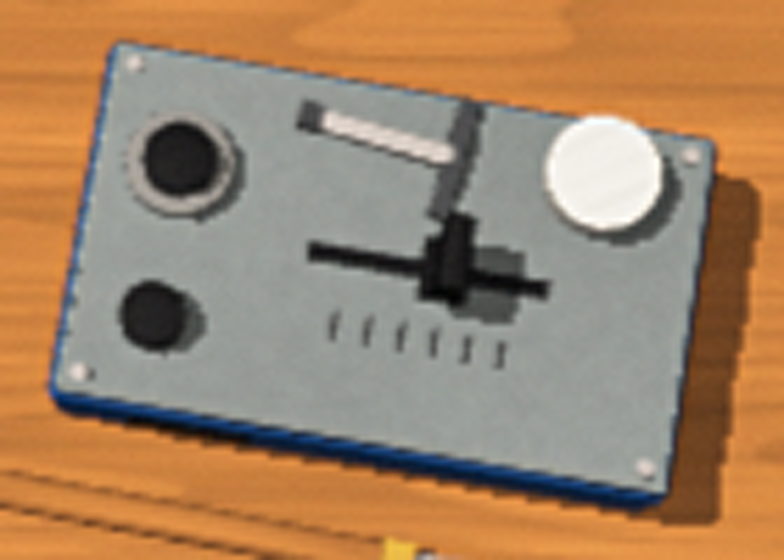

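View pics/sidec.png

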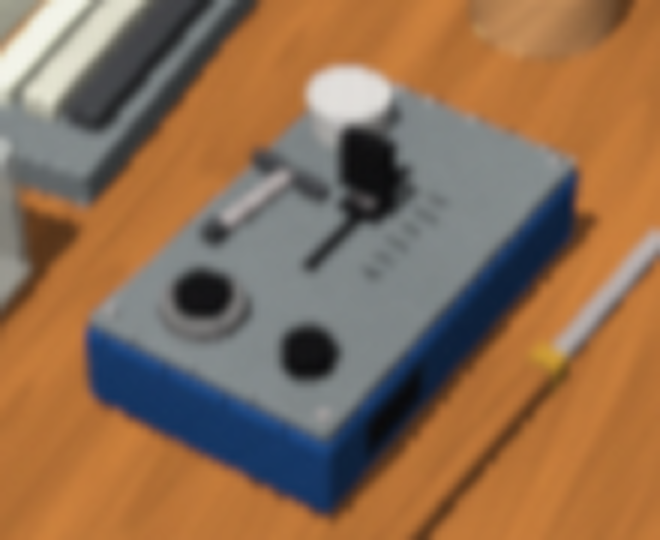

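Crops (5.6x, offset 280,135): top corners about (115,43), (715,140), (52,388). Scale lines run from home (501,355) to click 5 (334,325). The slot ends are (310,250) and (548,290), the tin top is at (604,173) and the paddle is around (455,255). Next I fit the console pose.

```bash
cat > h.py <<'E'
import numpy as np, cv2
from scipy.optimize import least_squares
from workcell import manip, planner, status, camera
C={n:dict(np.load(n+".npz")) for n in("top","side")}
def proj(n,P): c=C[n]; return cv2.projectPoints(np.array(P,float).reshape(-1,3),c["rvec"],c["tvec"],c["mtx"],None)[0].reshape(-1,2)
def w(p,q): # console point -> world
    c,s=np.cos(q[2]),np.sin(q[2]); p=np.array(p,float).reshape(-1,3)
    return np.c_[q[0]+c*p[:,0]-s*p[:,1], q[1]+s*p[:,0]+c*p[:,1], p[:,2]]
E
python3 - <<'E'
from h import *
m=np.array
tp=m([[90,150,80],[90,-150,80],[-90,150,80],[-34,-60,80],[-34,20,80],[-45,105,98]]); tu=m([[115,43],[715,140],[54,386],[501,355],[334,325],[152,314]])/5.6+[280-.4,135-.4]
sp=m([[-90,150,80],[90,150,80],[-90,-150,80],[-34,-60,80],[-34,20,80],[-45,105,98]]); su=m([[332,440],[92,330],[577,170],[440,202],[371,273],[308,347]])/6+[260-.4,145-.4]
f=lambda q:np.r_[proj("top",w(tp/1e3,q))-tu,proj("side",w(sp/1e3,q))-su].ravel()
r=least_squares(f,[.43,-.07,-.17]);q=r.x;print(q);print(r.fun.reshape(-1,2).round(2))
rt=least_squares(lambda q:f(q)[:12],q).x; print("top only",rt)
np.save("q.npy",q)
print("slot_home",w([0,-.06,.08],q))
# paddle top centre (top crop), z=.14, unknown y
for y in np.arange(0,.041,.008):
    P=m([[0,y-.06,.14],[-.018,y-.06,.14],[.018,y-.06,.14],[0,y-.06,.096],[-.015,y-.06-.012,.088],[-.015,y-.06+.012,.088]])
    print(y,"top",((proj("top",w(P,q))-[279.6,134.6])*5.6).round().tolist(),"side",((proj("side",w(P[:3],q))-[259.6,144.6])*6).round().tolist())
c,s=np.cos(q[2]),np.sin(q[2])
p=w([0,.0,.25],q)[0]
for t in(q[2]+np.pi/2,q[2]-np.pi/2):
    a=t/2; print(t,planner.ik(p,[0,np.cos(a),np.sin(a),0]))
E
```

```text
[ 0.60159246 -0.09185001 -0.15165782]
[[-1.37 -1.68]
 [ 1.48 -0.85]
 [-2.32  2.15]
 [-0.41  0.26]
 [-0.41  0.59]
 [-0.3   0.22]
 [ 0.09 -0.05]
 [-1.93 -2.51]
 [ 1.78 -2.56]
 [ 0.21 -0.52]
 [ 0.34 -0.35]
 [ 0.46 -1.33]]
top only [ 0.60189172 -0.09331243 -0.15514469]
slot_home [[ 0.59252783 -0.15116133  0.08      ]]
0.0 top [[526.0, 264.0], [520.0, 303.0], [532.0, 226.0], [514.0, 281.0], [532.0, 319.0], [482.0, 310.0]] side [[399.0, 106.0], [424.0, 116.0], [374.0, 95.0]]
0.008 top [[508.0, 261.0], [502.0, 300.0], [514.0, 223.0], [497.0, 278.0], [515.0, 316.0], [465.0, 308.0]] side [[392.0, 112.0], [417.0, 123.0], [367.0, 102.0]]
0.016 top [[491.0, 258.0], [485.0, 297.0], [497.0, 220.0], [480.0, 275.0], [498.0, 313.0], [448.0, 305.0]] side [[385.0, 119.0], [410.0, 130.0], [360.0, 109.0]]
0.024 top [[473.0, 256.0], [467.0, 294.0], [479.0, 217.0], [463.0, 272.0], [482.0, 310.0], [431.0, 302.0]] side [[378.0, 126.0], [403.0, 137.0], [353.0, 116.0]]
0.032 top [[456.0, 253.0], [450.0, 291.0], [462.0, 214.0], [446.0, 270.0], [465.0, 308.0], [414.0, 299.0]] side [[371.0, 133.0], [396.0, 144.0], [346.0, 122.0]]
0.04 top [[438.0, 250.0], [432.0, 288.0], [444.0, 211.0], [429.0, 267.0], [448.0, 305.0], [398.0, 296.0]] side [[364.0, 140.0], [389.0, 151.0], [339.0, 129.0]]
1.4191385021170844 [-2.77381724e-01  4.83731259e-01  1.23770560e+00 -4.44089210e-16
  1.42015579e+00 -1.25723900e-01]
-1.7224541514727087 [-2.77381724e-01  4.83731259e-01  1.23770560e+00 -4.44089210e-16
  1.42015579e+00  3.01586875e+00]
```

The lever is at about click 2 and the pose is consistent (scale-line residuals are about 0.5 px; the larger corner misfits look like rounded corners). I'll shut the fingers, descend on the +y side and push towards home in small, force-checked steps.

```bash
cat >> h.py <<'E'
q=np.load("q.npy"); t=q[2]+np.pi/2; QT=[0,np.cos(t/2),np.sin(t/2),0]; D=np.array([-np.sin(q[2]),np.cos(q[2]),0])
def at(y,z): return w([0,y,z],q)[0]
def st():
    s=status.get_state(); return float((np.array(s["eef_pos"])-at(0,0))@D), float(np.array(s["ft_force"])@D), s["clock"]
def push(y0,y1,step,f0,fmax,z):
    """step the TCP along the slot until y1 or |force| reaches fmax"""
    n=max(1,int(round(abs(y1-y0)/step))); log=[]
    for y in np.linspace(y0,y1,n+1)[1:]:
        manip.movel(at(y,z),vel=.02); a,f,c=st(); log.append((round(y*1e3,1),round(a*1e3,1),round(f-f0,1)))
        if abs(f-f0)>fmax: break
    print(log,"clock",c); return y
def snap(n,box,k,name):
    a=camera(n)["pixels"][box[0]:box[1],box[2]:box[3],::-1]; cv2.imwrite(name,cv2.resize(a,None,fx=k,fy=k,interpolation=cv2.INTER_CUBIC))
E
python3 - <<'E'
from h import *
manip.gripper_to(0.0)
manip.move_to(at(.014,.25),QT); manip.movel(at(.014,.12),vel=.12); manip.hold(.2)
y,f0,c=st(); print(y,f0,c,status.get_state()["eef_pos"])
y=push(.014,-.014,.002,f0,12,.12)
snap("side",(145,235,260,370),6,"pics/s1.png")
E
```

```text
0.014000255864640227 -0.5664195571898664 5.0417 [ 0.60400897 -0.07805652  0.12064657]
[(np.float64(12.0), 11.8, 1.0), (np.float64(10.0), 9.8, 0.2), (np.float64(8.0), 7.9, 1.0), (np.float64(6.0), 5.9, 0.2), (np.float64(4.0), 3.9, 0.8), (np.float64(2.0), 1.9, 0.2), (np.float64(0.0), -0.1, 0.3), (np.float64(-2.0), -2.1, 0.4), (np.float64(-4.0), -4.1, 0.7), (np.float64(-6.0), -6.1, 0.8), (np.float64(-8.0), -8.1, 1.3), (np.float64(-10.0), -9.6, 3.1), (np.float64(-12.0), -11.9, 2.5), (np.float64(-14.0), -14.6, 1.1)] clock 8.5417
```

View pics/s1.png

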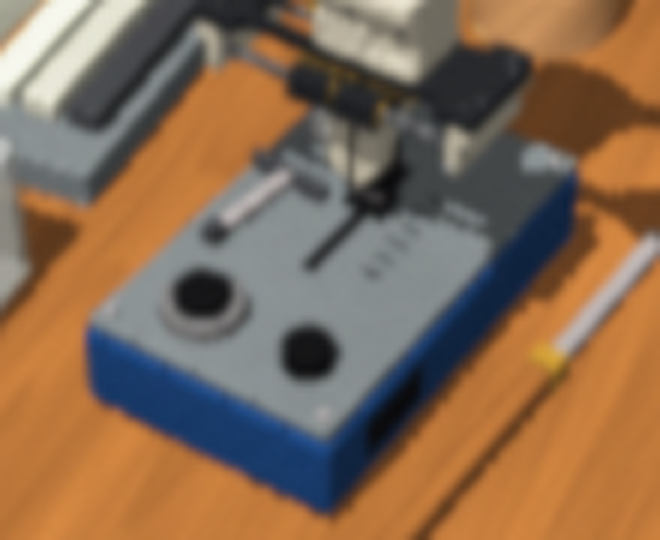

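The fingers are behind the paddle at about (360,160), and contact began near y=-9 mm with low force (about 3 N). I'll carry on to home.

Run:
```python
from h import *
y=push(-.014,-.046,.002,-.57,9,.12)
snap("side",(145,235,260,370),6,"pics/s2.png")
```

```text
[(np.float64(-16.0), -16.5, 0.5), (np.float64(-18.0), -18.3, 0.1), (np.float64(-20.0), -20.2, 0.5), (np.float64(-22.0), -22.1, 0.4), (np.float64(-24.0), -24.1, 0.2), (np.float64(-26.0), -25.7, 3.1), (np.float64(-28.0), -27.9, 4.0), (np.float64(-30.0), -30.6, 2.1), (np.float64(-32.0), -32.6, 0.1), (np.float64(-34.0), -34.3, 0.9), (np.float64(-36.0), -36.2, 1.0), (np.float64(-38.0), -38.1, 0.2), (np.float64(-40.0), -40.1, 0.6), (np.float64(-42.0), -41.0, 6.8), (np.float64(-44.0), -41.2, 12.4)] clock 12.3417
```

View pics/s2.png

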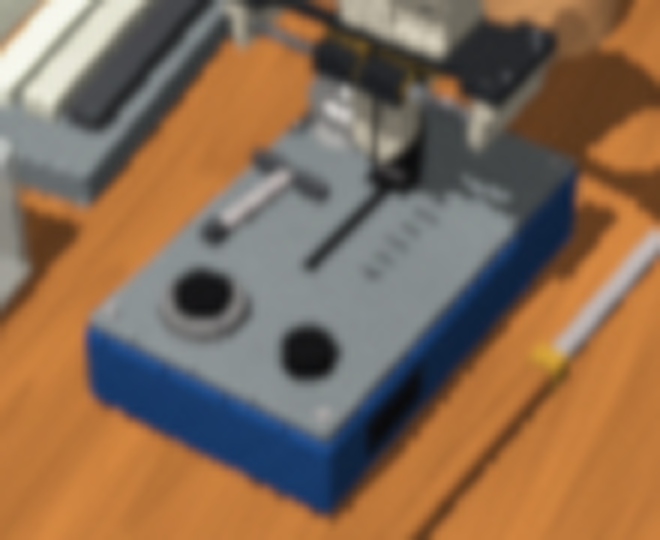

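Three contacts 16 mm apart (-9, -25 and -41), then a firm stop at -41. The picture shows the paddle at the scale's home line, so the lever is home. Now go over to the home side and push out past the first two teeth.

Run:
```python
from h import *
manip.hold(.4)
manip.movel(at(-.034,.12),vel=.05); manip.movel(at(-.034,.175),vel=.15); manip.movel(at(-.1,.175),vel=.15); manip.movel(at(-.1,.121),vel=.1); manip.hold(.3)
y,f0,c=st(); print(y,f0,c)
y=push(-.1,-.068,.001,f0,2.2,.121); print("contact",y)
y=push(y,y+.028,.002,f0,12,.121)
print(y)
```

```text
-0.10009836436499073 -0.32671811506629456 15.2417
[(np.float64(-99.0), -98.9, -0.2), (np.float64(-98.0), -97.9, 0.6), (np.float64(-97.0), -96.9, 0.8), (np.float64(-96.0), -95.9, 0.7), (np.float64(-95.0), -94.9, -0.1), (np.float64(-94.0), -93.9, 1.1), (np.float64(-93.0), -92.9, -0.0), (np.float64(-92.0), -91.9, 1.3), (np.float64(-91.0), -90.9, 0.2), (np.float64(-90.0), -89.9, 0.9), (np.float64(-89.0), -88.9, 0.2), (np.float64(-88.0), -87.9, 0.1), (np.float64(-87.0), -86.9, 0.9), (np.float64(-86.0), -85.9, 0.5), (np.float64(-85.0), -85.0, 0.9), (np.float64(-84.0), -83.9, -0.3), (np.float64(-83.0), -83.0, 0.2), (np.float64(-82.0), -81.9, -0.0), (np.float64(-81.0), -81.0, 0.8), (np.float64(-80.0), -79.9, 0.1), (np.float64(-79.0), -78.9, 0.5), (np.float64(-78.0), -77.9, 0.4), (np.float64(-77.0), -76.9, 0.3), (np.float64(-76.0), -76.6, -3.0)] clock 21.2417
contact -0.07600000000000001
[(np.float64(-74.0), -74.1, -2.6), (np.float64(-72.0), -71.4, -0.4), (np.float64(-70.0), -69.4, -0.5), (np.float64(-68.0), -67.7, 0.0), (np.float64(-66.0), -65.8, 1.3), (np.float64(-64.0), -63.9, -0.2), (np.float64(-62.0), -61.9, -0.5), (np.float64(-60.0), -60.4, -2.1), (np.float64(-58.0), -58.2, -2.7), (np.float64(-56.0), -55.5, -0.7), (np.float64(-54.0), -53.4, 0.2), (np.float64(-52.0), -51.7, 0.1), (np.float64(-50.0), -49.8, -0.4), (np.float64(-48.0), -47.9, 0.9)] clock 24.7417
-0.048000000000000015
```

Two clicks counted (contacts at -76.7 and -60.5). The third should engage at -44.6, with its tooth at -36.7 and rest at -28.7. I'll stop at -34, back off and look.

Run:
```python
from h import *
push(-.048,-.034,.002,-.33,12,.121)
manip.hold(.3); manip.movel(at(-.06,.121),vel=.05); manip.movel(at(-.06,.25),vel=.12)
p=at(-.06,.25); manip.move_to([.3,-.4,.3],QT); manip.hold(.2)
print(st(),status.get_state()["ft_force"])
snap("side",(145,235,260,370),6,"pics/s3.png"); snap("top",(135,235,280,420),5.6,"pics/t3.png")
for y in(.032,.048,.064):
    P=[[0,y-.06,.14],[-.018,y-.06,.14],[.018,y-.06,.14]]
    print(y,((proj("top",w(P,q))-[279.6,134.6])*5.6).round().tolist(),((proj("side",w(P,q))-[259.6,144.6])*6).round().tolist())
```

```text
[(np.float64(-46.0), -45.9, 0.4), (np.float64(-44.0), -44.4, -2.1), (np.float64(-42.0), -42.2, -2.1), (np.float64(-40.0), -39.4, -0.7), (np.float64(-38.0), -37.4, 0.4), (np.float64(-36.0), -35.6, -0.0), (np.float64(-34.0), -33.8, 0.1)] clock 26.4917
(-0.34963620804807766, 0.054326476904608796, 30.325) [-0.59517491  0.14591865 -0.48338317]
0.032 [[456.0, 253.0], [450.0, 291.0], [462.0, 214.0]] [[371.0, 133.0], [396.0, 144.0], [346.0, 122.0]]
0.048 [[421.0, 247.0], [414.0, 285.0], [427.0, 208.0]] [[357.0, 147.0], [382.0, 158.0], [332.0, 136.0]]
0.064 [[386.0, 241.0], [379.0, 280.0], [392.0, 202.0]] [[342.0, 161.0], [367.0, 172.0], [317.0, 150.0]]
```

View pics/t3.png

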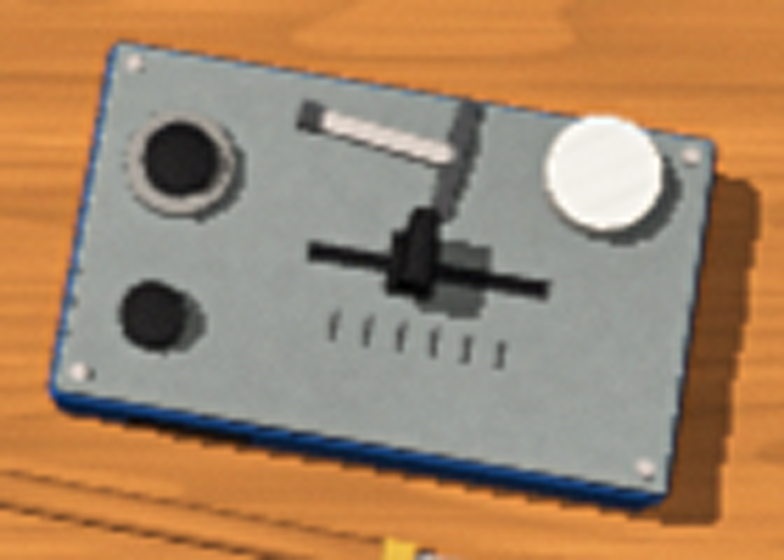

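View pics/s3.png

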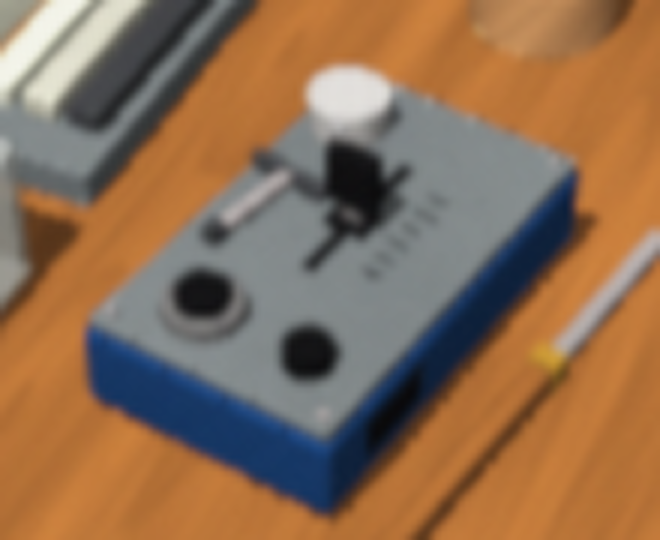

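The paddle top is now around (424,240) in the top view and (356,152) in the side view, matching click 3 (predicted (421,247) and (357,147)). The tin, key, button and gouge look unmoved. Handing in.

```bash
python3 -c "
from workcell import manip
print(manip.finish_job())"
```

```text
the job is handed in; nothing more can be done
None
```

The lever was pushed back to its home stop and then out click by click; the pictures show it resting in the third click, and the job is handed in, though the hand-in returned no verdict.

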